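# Gauge two perfume caps and sort them before engraving

### The job

Check the bores of the two black caps on the stepped gauge pin: take one cap at a time, ease it mouth down over the pin as far as it will go without forcing it, and sort it before trying the other. A cap whose rim goes all the way down onto the white block is good: stand it upright, mouth down, on the floor of the green tray; a cap that stops partway on the pin's step is undersize: put it in the red bin. Leave the mouse, the gift box and the blue clamp where they are, and let go of everything at the end.

Things in the scene. Friction and masses are not known exactly. Their poses are not given: they have to be found in the camera images.
- cap_a: one of two glossy black perfume-bottle caps with a thin brass band near the top, alike outside: cylinder 28 mm in diameter, 50 mm tall, about 45 g, loose, closed on top, mouth down, blind bore 42 mm deep, either full size (15 mm) or undersize (10 mm), which cannot be seen from outside. Starts standing on the bench. Origin at the centre of the mouth rim (underside); z up through the closed top.
- cap_b: one of two glossy black perfume-bottle caps with a thin brass band near the top, alike outside: cylinder 28 mm in diameter, 50 mm tall, about 45 g, loose, closed on top, mouth down, blind bore 42 mm deep, either full size (15 mm) or undersize (10 mm), which cannot be seen from outside. Starts standing on the bench. Origin at the centre of the mouth rim (underside); z up through the closed top.
- gauge: fixed gauge: aluminium plate 110 x 150 x 8 mm, white block 60 x 70 mm on it with its top 30 mm above the bench, upright stepped steel pin at its centre. Pin, above the block: 13 mm diameter to 20 mm, cone to 8 mm diameter at 22.5 mm, 8 mm to 36 mm, nose to 3 mm diameter at 40 mm. Origin at the plate's underside centre; z up along the pin.
- gauge_seat (a point): the point on the pin's axis at the white block's top surface, 30 mm above the bench, where a good cap's rim comes to rest (an undersize cap stops on the cone with its rim about 21 mm above this point); z up along the pin.
- pass_tray: fixed low green tray for good caps, 130 x 130 x 14 mm outside, walls and floor 4 mm thick, open on top. Origin at the centre of its underside on the bench; x and y along its sides.
- reject_bin: fixed red bin for undersize caps, 150 x 150 x 40 mm outside, walls and floor 4 mm thick, open on top. Origin at the centre of its underside on the bench; x and y along its sides.
- mouse: bystander: black cordless computer mouse, 105 x 60 x 26 mm, loose. Origin at the centre of its underside.
- gift_box: bystander: small black presentation box with red lining and raised lid, base 70 x 90 x 22 mm, lid standing up 55 mm at its far side, loose. Origin at the centre of the base's underside.
- blue_clamp: bystander: small blue clamp, 50 x 22 mm, 24 mm tall with two black screws, loose. Origin at the centre of its underside.
There are look-alikes about, which are no part of the job. Leave any pink look-alike of the cap_b alone.

How it is judged:
On the way, in this order (a step that is already met when the one before it is completed fails the run):
1. the first cap has been slid onto the gauge pin as far as it goes (rim on the block, or stopped on the step), upright (((horizontal distance between cap_a and gauge_seat below 0.004 m and z of cap_a in the frame of gauge_seat below 0.003 m and angle between cap_a's own z axis and vertical below 0.1 rad) or (horizontal distance between cap_b and gauge_seat below 0.004 m and z of cap_b in the frame of gauge_seat below 0.0245 m and angle between cap_b's own z axis and vertical below 0.2 rad))), for 0.2 s.
2. with the first cap sorted where it belongs, the other cap has been slid onto the gauge pin as far as it goes, upright (((x of cap_a in the frame of pass_tray between -0.062 and 0.062 m and y of cap_a in the frame of pass_tray between -0.062 and 0.062 m and z of cap_a in the frame of pass_tray below 0.008 m and angle between cap_a's own z axis and vertical below 0.15 rad and linear speed of cap_a below 0.02 m/s and angular speed of cap_a below 0.3 rad/s and horizontal distance between cap_b and gauge_seat below 0.004 m and z of cap_b in the frame of gauge_seat below 0.0245 m and angle between cap_b's own z axis and vertical below 0.2 rad) or (x of cap_b in the frame of reject_bin between -0.073 and 0.073 m and y of cap_b in the frame of reject_bin between -0.073 and 0.073 m and z of cap_b in the frame of reject_bin below 0.035 m and linear speed of cap_b below 0.02 m/s and angular speed of cap_b below 0.3 rad/s and horizontal distance between cap_a and gauge_seat below 0.004 m and z of cap_a in the frame of gauge_seat below 0.003 m and angle between cap_a's own z axis and vertical below 0.1 rad))), for 0.2 s.
At the end, for the whole second after the job is handed in: The cap that went down to the block stands upright (within about 8 degrees), mouth down, on the floor of the green tray, within its walls; the cap that stopped on the step lies or stands in the red bin, within its walls and its rim below the bin's top edge; both are released and at rest (x of cap_a in the frame of pass_tray between -0.062 and 0.062 m and y of cap_a in the frame of pass_tray between -0.062 and 0.062 m and z of cap_a in the frame of pass_tray below 0.008 m and angle between cap_a's own z axis and vertical below 0.15 rad and linear speed of each of cap_a, cap_b below 0.02 m/s and angular speed of each of cap_a, cap_b below 0.3 rad/s and x of cap_b in the frame of reject_bin between -0.073 and 0.073 m and y of cap_b in the frame of reject_bin between -0.073 and 0.073 m and z of cap_b in the frame of reject_bin below 0.035 m); the robot touches nothing.
It fails at once if something pressed on the gauge with more than 45 N: the cap was forced (contact force between gauge and anything else above 45 N).
It fails at once if the mouse was knocked or shifted by more than 30 mm (distance of mouse from where it was at the start of the episode above 0.03 m).
It fails at once if the gift box was knocked or shifted by more than 30 mm (distance of gift_box from where it was at the start of the episode above 0.03 m).
It fails at once if the blue clamp was knocked or shifted by more than 30 mm (distance of blue_clamp from where it was at the start of the episode above 0.03 m).
It also fails if it takes over 64 s, if anything falls off the work surface, if the arm or the gripper's body presses on something with over 40 N, if the wrist force passes 120 N, or if a joint passes its speed limit or range.

### The arm

A 6-joint arm with a two-finger parallel gripper is mounted at the origin on the work surface. World frame = base frame: x ahead of the robot, y to its left, z up, the work surface at z = 0. Lengths are in m, angles in rad, forces in N, time in s.
With the tool pointing down it reaches from about 0.425 to 0.95 m from the base axis. Payload 3.5 kg.
Tool frame: the origin (TCP) lies between the finger pads; the fingertips stand 19 mm ahead of it and the grasp point (between the pads) is the TCP; z points along the fingers, y is the line along which they close (so a half turn about z gives the same grasp; the last joint's range is limited). The gripper opens to 85 mm and grips with 20 to 120 N. Pads are 22 mm wide; open, the fingers measure 114 mm over their backs; the gripper's body (76 mm by 85 mm) begins 54 mm behind the grasp point. The pads swing forward as they close: fully open they stand 13 mm farther back than shut.
Start: joints at [1.115, 0.286, 1.577, -0, 1.279, -0.15], TCP at [0.203, 0.644, 0.229] pointing down, gripper open.
Joint ranges: [-2.77, 2.77], [-0.9, 2.22], [0.21, 2.48], [-1.53, 4.67], [0.24, 2.81], [-2.84, 2.84]. Speed limits (rad/s): [2.79, 2.79, 3.14, 3.14, 3.14, 3.14].

### API

Orientations are given as a unit quaternion [x, y, z, w].
In Python, from plant import monitor, eyes, ctrl gives the robot as it stands.
- The arm moves only by the shell command python3 -m handwheel 'ROWS' [FORCE]. ROWS is JSON, a list of rows, each a list of 7 numbers: the shift along the tool's x, y, z in units of 40 cm (1.0 is 40 cm), then the turn, a rotation vector about the tool's x, y, z in units of pi rad (1.0 is pi rad), then the opening, from -1 (shut) to 1 (fully open). A call has 1 to 12 rows; each row is the pose to reach, as a shift and turn from the pose commanded when the call began, along the tool's axes at that moment, turning the shorter way round; what a row does not reach only later rows make up. A row lasts 1/8 s, in which the tool goes at most 62.5 mm and 10.7 degrees, less where a joint would pass 70% of its speed; a pose out of reach is approached as far as the arm can. A call with a number of a shift or a turn outside -1 to 1 is refused whole. A call with a gripper value outside its range is refused whole. The fingers move at their own pace and stop on an object; FORCE is the grip in N (left out, the last holds). Time passes only in rows, so rows that repeat a pose let the fingers close. It gives the time, the measured TCP pose, the force, the opening and the grip force at its end, in the units of the state.
- monitor.get_state(): the state, without advancing time (a new reading comes with each control period).
- eyes.read_camera(name): name is "side" or "top" or "wrist"; returns the picture (480x640x3 uint8, red, green, blue); there is no depth.
- eyes.camera_params(name): a dict with "K" (3x3 intrinsics, pixels), "R" (3x3) and "t" (3): a world point X has camera coordinates R X + t. Camera axes: x right, y down, z forward; pixel columns grow to the right and rows downward; lengths in m; the calibration is good to about 2 mm. A picture is of the moment at which its call begins: read the wrist's pose just before it. camera_params takes no time and is no camera call; for the wrist camera it gives the pose at the moment of the call.
- ctrl.sign_off(): hands the job in; it is judged then, once.
The state is a dict: "time": time; "qpos": joint angles; "dq": joint speeds; "joint_efforts": joint torques, N m; "eef_pos": TCP position; "tcp_rot": TCP orientation; "contact_force": force on the tool from outside, world axes, zero at the start; "wrist_torque": the same for the moment, N m; "opening": opening from 0.0 (shut) to 1.0 (fully open); "finger_force": force on a finger pad.
Only numpy, scipy, OpenCV 4.12 (cv2) and the standard library are available. Lean on these libraries where they do the work, as an engineer would, in place of code of your own. Each camera call takes 0.05 s, during which the arm holds its last target. There are 200 camera calls.

## Working session

There is one attempt and no reset: what is moved stays moved. The work goes in short steps, Python scripts to look and compute and a shell command to move; the robot and the scene stay as the last step left them, time stands still between calls to the robot, and variables do not carry over. Pictures are saved under pics/ and viewed, at most 10 in all, crops included, and the job is handed in when it is done.

```bash
ls; mkdir -p pics
python3 - <<'E'
from plant import monitor, eyes, ctrl
import cv2, numpy as np
s=monitor.get_state(); print(s)
for n in("top","side"):
    p=eyes.camera_params(n); print(n,np.round(p['K'],1).tolist(),np.round(p['R'],3).tolist(),np.round(p['t'],3).tolist())
    cv2.imwrite(f'pics/{n}0.png',eyes.read_camera(n)[:,:,::-1])
E
```

```text
pics
{'time': 0.0, 'qpos': array([ 1.11498692e+00,  2.87192418e-01,  1.57818160e+00,  5.19076142e-07,
        1.27862896e+00, -1.50050452e-01]), 'dq': array([ 3.37356451e-04,  6.28264194e-04,  1.21141107e-03,  4.57872873e-05,
       -4.86344070e-05,  2.39087448e-03]), 'joint_efforts': array([ 2.45199453e-04, -4.05980551e+01, -2.92619938e+01, -1.21534349e-04,
        6.05731897e-03, -6.01343316e-06]), 'eef_pos': array([0.20289176, 0.64308175, 0.22782687]), 'tcp_rot': array([ 1.52284616e-01,  9.88335947e-01, -1.15021607e-03, -3.59759714e-04]), 'contact_force': array([-0.28517022,  0.15719993, -0.04184127]), 'wrist_torque': array([ 0.0005474 ,  0.03847006, -0.04601027]), 'finger_force': 0.0, 'opening': 1.0014581382058174}
top [[487.3, 0.0, 316.7], [0.0, 487.3, 236.1], [0.0, 0.0, 1.0]] [[0.003, -1.0, 0.007], [-0.995, -0.004, -0.096], [0.096, -0.006, -0.995]] [-0.01, 0.608, 0.946]
side [[546.6, 0.0, 324.0], [0.0, 546.6, 243.0], [0.0, 0.0, 1.0]] [[0.814, -0.581, 0.003], [-0.416, -0.587, -0.695], [0.405, 0.564, -0.719]] [-0.477, 0.28, 0.764]
```

View pics/top0.png

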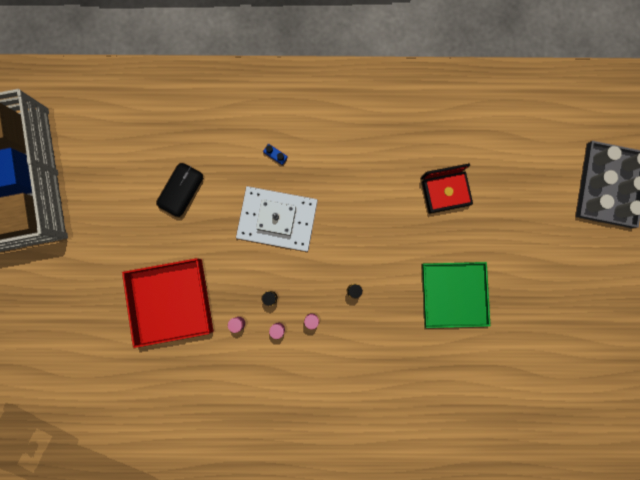

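View pics/side0.png

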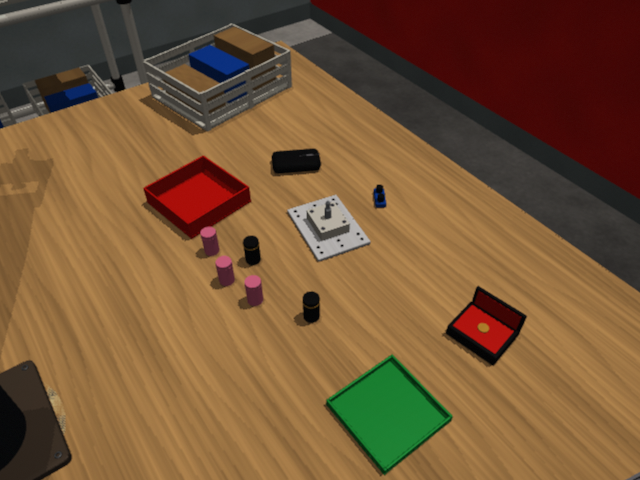

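Candidates in the top view: the black caps are at (270,298) and (354,291). The pink look-alikes at (236,325), (276,331) and (311,322) are to be left alone. The black mouse is at (180,190), the gift box at (447,190) and the clamp's black screws at (275,154). The gauge pin is at (276,217), the red bin at (168,303) and the green tray at (455,295).

```bash
cat > h.py <<'E'
from plant import monitor, eyes, ctrl
import cv2, numpy as np
from scipy.spatial.transform import Rotation as Ro
def ray(p,uv):
    K,R,t=map(np.array,(p['K'],p['R'],p['t'])); d=R.T@np.linalg.inv(K)@[uv[0],uv[1],1]; return -R.T@t,d
def plane(p,uv,z):
    c,d=ray(p,uv); return c+d*(z-c[2])/d[2]
def tri(p,a,q,b):
    c,d=ray(p,a);e,f=ray(q,b); s=np.linalg.lstsq(np.c_[d,-f],e-c,rcond=None)[0]
    return (c+d*s[0]+e+f*s[1])/2, np.linalg.norm(c+d*s[0]-e-f*s[1])
def proj(p,X):
    x=np.array(p['K'])@(np.array(p['R'])@X+p['t']); return x[:2]/x[2]
def blobs(m,amin,amax):
    n,l,s,c=cv2.connectedComponentsWithStats(m.astype(np.uint8)); return [(c[i],s[i],l==i) for i in range(1,n) if amin<s[i][4]<amax]
def row(target,yaw=None):
    """units from the present pose to a world target; yaw = world angle of tool y axis (closing line)"""
    s=monitor.get_state(); R=Ro.from_quat(s['tcp_rot']); sh=R.inv().apply(np.array(target)-s['eef_pos'])/.4
    rv=np.zeros(3)
    if yaw is not None:
        c=[]
        for k in(0,np.pi):
            y=np.array([np.cos(yaw+k),np.sin(yaw+k),0]); z=np.array([0,0,-1.]); x=np.cross(y,z)
            c.append((R.inv()*Ro.from_matrix(np.c_[x,y,z])).as_rotvec()/np.pi)
        rv=min(c,key=np.linalg.norm)
    return np.round(sh,4).tolist()+np.round(rv,4).tolist()
E
python3 - <<'E'
from h import *
P={n:eyes.camera_params(n) for n in("top","side")}; I={n:cv2.imread(f'pics/{n}0.png').astype(int) for n in P}
print('cam',ray(P['top'],(0,0))[0])
bl={}
for n in P:
    b,g,r=I[n].transpose(2,0,1)
    bl[n]={k:blobs(m,a,z) for k,m,a,z in(('black',np.maximum(np.maximum(b,g),r)<45,80,2500),('red',(r>90)&(g<60)&(b<60),1500,20000),('green',(g>80)&(r<60)&(b<80),1500,20000),('plate',(np.minimum(np.minimum(b,g),r)>120),800,9000))}
    for k in bl[n]: print(n,k,[(np.round(c,1).tolist(),s.tolist()) for c,s,_ in bl[n][k]])
p=P['top']
for k,z in(('red',.04),('green',.014),('plate',.008)):
    for c,s,m in bl['top'][k]:
        cnt=cv2.findContours(m.astype(np.uint8),cv2.RETR_EXTERNAL,2)[0][0]; box=cv2.boxPoints(cv2.minAreaRect(cnt))
        q=np.array([plane(p,u,z)[:2] for u in box]); print(k,box.round(0).tolist(),q.mean(0).round(4),np.linalg.norm(q[1]-q[0]),np.linalg.norm(q[2]-q[1]),np.degrees(np.arctan2(*(q[1]-q[0])[::-1])))
a=cv2.resize(I['top'][180:350,215:375].astype(np.uint8),None,fx=3.5,fy=3.5,interpolation=cv2.INTER_CUBIC)
cv2.imwrite('pics/crop0.png',a)
E
```

```text
cam [ 0.51428378 -0.00209084  1.00024713]
top black [([16.3, 164.0], [0, 103, 36, 136, 1893]), ([588.0, 189.1], [576, 143, 57, 85, 366]), ([179.5, 190.2], [157, 164, 46, 53, 1382]), ([440.0, 187.2], [421, 164, 51, 50, 482]), ([354.5, 291.0], [348, 285, 14, 13, 136]), ([269.3, 298.1], [263, 292, 14, 13, 144])]
top red [([168.1, 303.4], [122, 258, 88, 90, 5477])]
top green [([455.2, 295.4], [423, 262, 67, 66, 3922])]
top plate [([276.5, 217.8], [236, 186, 81, 65, 3638])]
side black [([165.5, 46.7], [143, 33, 63, 25, 292]), ([232.2, 51.0], [195, 37, 60, 31, 421]), ([116.1, 70.1], [92, 54, 44, 38, 639]), ([206.1, 69.4], [189, 56, 37, 26, 266]), ([56.0, 88.8], [28, 75, 64, 37, 625]), ([14.8, 96.5], [1, 86, 28, 23, 410]), ([295.3, 161.1], [272, 149, 48, 25, 989]), ([379.5, 193.3], [376, 185, 8, 17, 92]), ([251.3, 250.3], [243, 236, 17, 30, 373]), ([484.5, 331.6], [446, 287, 80, 78, 1195]), ([310.7, 306.9], [303, 292, 16, 31, 413]), ([53.5, 449.4], [32, 375, 39, 105, 296]), ([11.9, 438.8], [0, 385, 41, 95, 2025])]
side red [([195.8, 194.7], [144, 156, 105, 68, 2500])]
side green [([387.8, 412.8], [327, 355, 125, 116, 6921])]
side plate [([328.3, 226.4], [288, 195, 82, 65, 2384])]
red [[119.0, 272.0], [197.0, 258.0], [211.0, 334.0], [133.0, 348.0]] [0.4754 0.2865] 0.15448880459876785 0.151429174496888 -79.42879698123846
green [[423.0, 263.0], [487.0, 261.0], [489.0, 326.0], [426.0, 329.0]] [ 0.4924 -0.2897] 0.12999119837926307 0.13024047450256263 -87.42268887456935
plate [[235.0, 238.0], [245.0, 185.0], [317.0, 199.0], [307.0, 251.0]] [0.6469 0.0746] 0.11030050164198203 0.15106334443487177 -9.36479904817749
```

View pics/crop0.png

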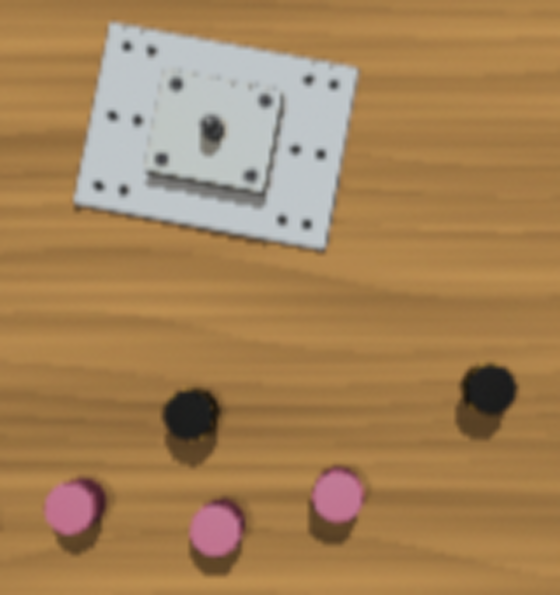

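The crop confirms it: both black caps are clearly separate from the three pink ones. The plate (110x151 mm) and tray (130x130 mm) sizes match what was given.

Run:
```python
from h import *
P={n:eyes.camera_params(n) for n in("top","side")}
for a,b in(((354.5,291),(310.7,306.9)),((269.3,298.1),(251.3,250.3))):
    print('top plane .05',plane(P['top'],a,.05).round(4)); X,e=tri(P['top'],a,P['side'],b); print('tri',X.round(4),e.round(4))
# pin tip: darkest in block region
I=cv2.imread('pics/top0.png').max(2).astype(int)[208:228,266:288]; v,u=np.nonzero(I<110); print('pin',u.mean()+266,v.mean()+208,len(u)); print('pin pl .055',plane(P['top'],(u.mean()+266,v.mean()+208),.06))
w=eyes.camera_params('wrist'); s=monitor.get_state(); R=Ro.from_quat(s['tcp_rot'])
print('wristcam in tool',R.inv().apply(ray(w,(0,0))[0]-s['eef_pos']).round(4),'Rcam->tool',(R.inv().as_matrix()@np.array(w['R']).T).round(3).tolist(),w['K'])
print(np.linalg.norm([.64,.07]))
print(row([.647-.0,.0746,.25],np.pi/2))
```

```text
top plane .05 [ 0.4992 -0.0818  0.05  ]
tri [ 0.4987 -0.0839  0.0239] 0.0001
top plane .05 [0.4851 0.0832 0.05  ]
tri [0.4843 0.0856 0.022 ] 0.0003
pin 275.3333333333333 217.0 36
pin pl .055 [0.64191103 0.07249059 0.06      ]
wristcam in tool [ 0.0829  0.     -0.1449] Rcam->tool [[-0.0, -0.947, -0.322], [1.0, -0.0, -0.001], [0.0, -0.322, 0.947]] [[345.65538187   0.         320.15012209]
 [  0.         345.65538187 239.09698456]
 [  0.           0.           1.        ]]
0.6438167441127949
[-1.4866, -1.0213, -0.0534, -0.0007, -0.0002, -0.0973]
```

```bash
python3 -m handwheel '[[-1,-0.69,-0.03,0,0,-0.097,0.4],[-1,-0.69,-0.03,0,0,-0.097,0.4],[-1,-0.69,-0.03,0,0,-0.097,0.4],[-1,-0.69,-0.03,0,0,-0.097,0.4],[-1,-0.69,-0.03,0,0,-0.097,0.4],[-1,-0.69,-0.03,0,0,-0.097,0.4],[-1,-0.69,-0.03,0,0,-0.097,0.4],[-1,-0.69,-0.03,0,0,-0.097,0.4],[-1,-0.69,-0.03,0,0,-0.097,0.4]]' 30
python3 -c "
from h import *
print(row([.642,.073,.22],np.pi/2))"
```

```text
time: 1.23
eef_pos: [0.5031, 0.2574, 0.2408]
tcp_rot: [0.003, 1.0, -0.0, -0.0]
contact_force: [0.5, 0.1, -0.7]
opening: 0.699
finger_force: 0.0
[-0.3501, -0.4588, 0.0521, -0.0002, -0.0001, -0.002]
```

```bash
python3 -m handwheel '[[-0.35,-0.46,0.05,0,0,-0.002,0.4],[-0.35,-0.46,0.05,0,0,-0.002,0.4],[-0.35,-0.46,0.05,0,0,-0.002,0.4],[-0.35,-0.46,0.05,0,0,-0.002,0.4],[-0.35,-0.46,0.05,0,0,-0.002,0.4],[-0.35,-0.46,0.05,0,0,-0.002,0.4]]'
python3 -c "
from h import *
w=eyes.camera_params('wrist');s=monitor.get_state();i=eyes.read_camera('wrist');cv2.imwrite('pics/w1.png',i[:,:,::-1])
print(s['eef_pos'],s['tcp_rot'].round(4),s['dq'].round(3)); np.savez('w1.npz',**w)
for z in(.03,.07): print(proj(w,[.642,.073,z]))"
```

```text
time: 1.98
eef_pos: [0.6406, 0.0772, 0.2206]
tcp_rot: [-0.003, 1.0, 0.0, -0.001]
contact_force: [0.4, -0.2, 0.2]
opening: 0.7
finger_force: 0.0
[0.64060144 0.07716019 0.22064699] [-3.e-03  1.e+00  4.e-04 -7.e-04] [ 0.018 -0.014  0.003 -0.001 -0.002 -0.001]
[316.03477384 211.07353458]
[315.53371137 222.04856408]
```

View pics/w1.png

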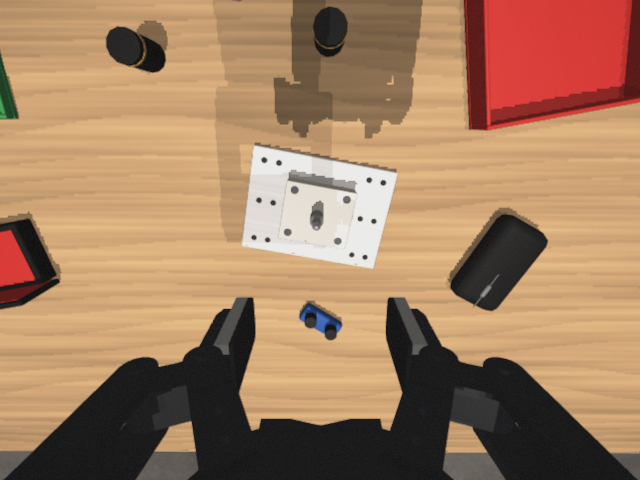

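The wrist view shows the gauge pin at about (316,218), with the block's screws at (295,190), (354,199), (288,232) and (338,241). The two black caps are at (125,45) and (330,30).

Run:
```python
from h import *
w=dict(np.load('w1.npz')); I=cv2.imread('pics/w1.png').astype(int); b,g,r=I.transpose(2,0,1)
m=(np.minimum(b,g)>165); 
for c,s,k in blobs(m,3000,40000):
    cnt=cv2.findContours(k.astype(np.uint8),0,2)[0][0]; H=cv2.convexHull(cnt); box=cv2.boxPoints(cv2.minAreaRect(np.array([plane(w,u[0],.008)[:2] for u in H],np.float32)*1000))
    print(s,'plate',box.mean(0).round(1),[np.linalg.norm(box[i]-box[i+1]).round(1) for i in(0,1)], np.degrees(np.arctan2(*(box[1]-box[0])[::-1])))
sub=I.max(2)[180:250,278:362]
for c,s,k in blobs(sub<110,4,400): 
    print(c.round(1)+[278,180],s, plane(w,c+[278,180],.03)[:2].round(4))
v,u=np.nonzero(I.max(2)[200:236,305:330]<150); print('pin cols/rows',u.min()+305,u.max()+305,v.min()+200,v.max()+200)
cv2.imwrite('pics/c1.png',cv2.resize(cv2.imread('pics/w1.png')[175:255,270:370],None,fx=6,fy=6,interpolation=cv2.INTER_CUBIC))
```

```text
[  242   146   156   123 12533] plate [646.8  73.4] [np.float32(109.1), np.float32(149.0)] -10.363986
[323.7 184.9] [ 14   0  63  12 143] [0.6158 0.0804]
[294.2 189.5] [13  7  7  6 32] [0.6204 0.0516]
[346.3 200. ] [66 17  6  6 21] [0.6306 0.1029]
[316.5 217.2] [ 33  30  12  17 149] [0.6483 0.0735]
[359.6 218.4] [80 37  4  4 15] [0.6493 0.1168]
[287.1 231.6] [ 7 49  6  6 26] [0.6636 0.0436]
pin cols/rows 310 322 201 229
```

View pics/c1.png

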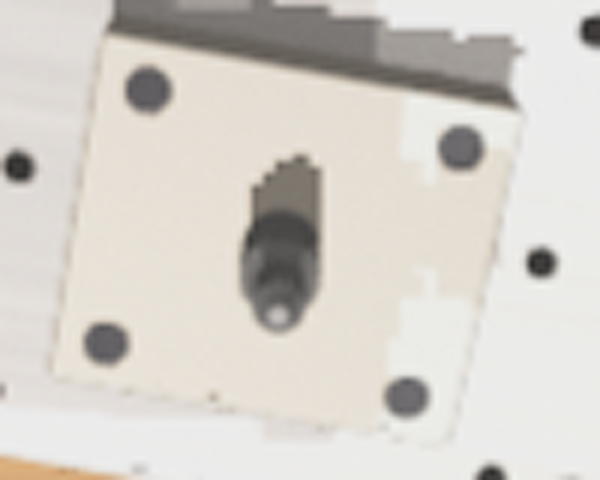

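The crop puts the pin tip at (316.2,227.3) in wrist pixels. The block screws are at (294.7,189.8), (346.8,199.5), (287.7,232.2) and (337.8,241.2).

Run:
```python
from h import *
w=dict(np.load('w1.npz'))
q=np.array([plane(w,u,.03)[:2] for u in((294.7,189.8),(346.8,199.5),(287.7,232.2),(337.8,241.2))]);print(q.round(4).tolist(),q.mean(0))
print('tip',plane(w,(316.2,227.3),.07))
# top camera tip
P=eyes.camera_params('top'); print('top plane block', plane(P,(275.3,217),.05), proj(P,[.6467,.0735,.07]),proj(P,[.6467,.0735,.03]))
# caps in wrist picture: top disc, z=.05
for a in((125,45),(330,26)): print('cap',plane(w,a,.05))
```

```text
[[0.6207, 0.0521], [0.6301, 0.1033], [0.6643, 0.0442], [0.6737, 0.0954]] [0.64719379 0.0737607 ]
tip [0.64686474 0.0736014  0.07      ]
top plane block [0.64326814 0.07334927 0.05      ] [274.43271379 213.83024543] [276.02050946 216.64858428]
cap [ 0.49961238 -0.08179971  0.05      ]
cap [0.4852268 0.0840782 0.05     ]
```

```bash
python3 -c "
from h import *
print(row([.485,.084,.11],np.pi/2))"
python3 -m handwheel '[[0.389,0.02,0.2,0,0,0.002,0.4],[0.389,0.02,0.26,0,0,0.002,0.4],[0.389,0.02,0.26,0,0,0.002,0.4],[0.389,0.02,0.26,0,0,0.002,0.4],[0.389,0.02,0.26,0,0,0.002,0.4]]' 30
python3 -c "
from h import *
print(row([.485,.084,.035],np.pi/2))
w=eyes.camera_params('wrist');i=eyes.read_camera('wrist');cv2.imwrite('pics/w2.png',i[:,:,::-1])
print(monitor.get_state()['tcp_rot'].round(4),proj(w,[.485,.084,.05]))
m=i.max(2)<45
for c,s,k in blobs(m,300,9000): print(c,s)
"
```

```text
[0.3884, 0.0186, 0.2778, 0.0002, -0.0003, 0.0022]
time: 2.65
eef_pos: [0.486, 0.0842, 0.1181]
tcp_rot: [-0.0, 1.0, 0.0, 0.001]
contact_force: [0.5, -0.2, 1.2]
opening: 0.699
finger_force: 0.0
[0.0029, -0.0005, 0.2079, 0.0, 0.0007, 0.0003]
[-2.0e-04  1.0e+00 -0.0e+00  2.5e-03] [320.06409288 252.40379611]
[320.072 224.248] [303 216  35  20 375]
[107.64480874 250.7140255 ] [  79  234   50   42 1098]
```

View pics/w2.png

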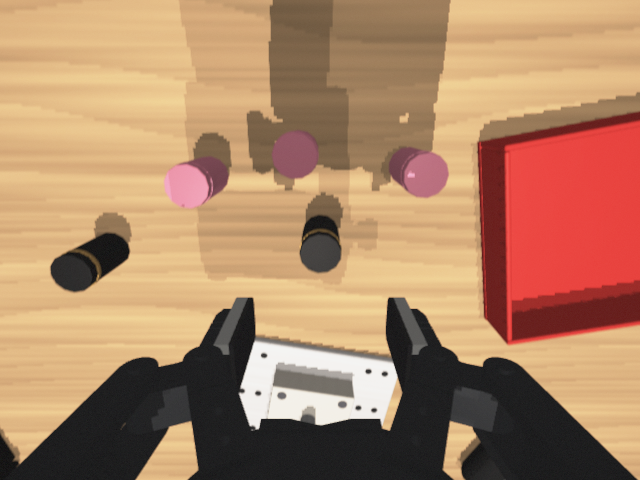

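The wrist view shows the black cap's top at (320,252), right on the predicted spot, with the pinks behind it at (295,155), (190,185) and (425,175). I'll descend and grip.

```bash
python3 -m handwheel '[[0.003,0,0.1,0,0,0,0.4],[0.003,0,0.207,0,0,0,0.4],[0.003,0,0.207,0,0,0,0.4],[0.003,0,0.207,0,0,0,-0.6],[0.003,0,0.207,0,0,0,-0.6],[0.003,0,0.207,0,0,0,-0.6],[0.003,0,0.207,0,0,0,-0.6],[0.003,0,0.207,0,0,0,-0.6]]' 30
python3 -m handwheel '[[0,0,-0.08,0,0,0,-0.6],[0,0,-0.23,0,0,0,-0.6],[0,0,-0.23,0,0,0,-0.6],[0,0,-0.23,0,0,0,-0.6]]'
python3 -c "
from h import *
print(row([.6470,.0736,.12],np.pi/2))
w=eyes.camera_params('wrist');i=eyes.read_camera('wrist');cv2.imwrite('pics/w3.png',i[:,:,::-1]); s=monitor.get_state();print(s['tcp_rot'].round(4),s['eef_pos'], s['opening'],s['finger_force'],s['contact_force'])
for z in(.0,.015): print(proj(w,s['eef_pos']+[0,0,z]))
"
```

```text
time: 3.7
eef_pos: [0.4872, 0.0831, 0.0373]
tcp_rot: [0.001, 1.0, -0.0, 0.003]
contact_force: [-0.3, 0.4, 6.4]
opening: 0.311
finger_force: 29.5
time: 4.2
eef_pos: [0.4843, 0.0831, 0.1267]
tcp_rot: [0.001, 1.0, -0.0, 0.0]
contact_force: [-0.6, 0.2, -1.4]
opening: 0.308
finger_force: 29.9
[-0.4067, -0.0233, 0.0171, -0.0, 0.0002, -0.0003]
[ 5.e-04  1.e+00 -0.e+00 -9.e-04] [0.48353762 0.08310972 0.12555416] 0.3100308573718649 29.84998988569714 [-0.13469442 -0.79124776 -0.95223931]
[320.35967949 303.51877169]
[320.35749644 320.70692743]
```

View pics/w3.png

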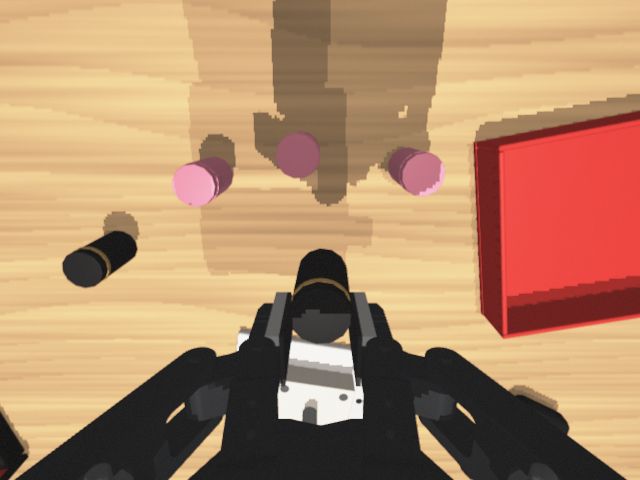

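The cap is held: its top disc is around (322,318) between the pads, with the brass band above it. I'll measure its offset from the TCP.

```bash
cat > off.py <<'E'
from h import *
import sys
def off(zt, name):
    s=monitor.get_state(); w=eyes.camera_params('wrist'); i=eyes.read_camera('wrist'); cv2.imwrite(name,i[:,:,::-1])
    g=i.max(2).astype(int); e=s['eef_pos']
    # predicted disc outline vs lower edge contrast
    th=np.linspace(0,2*np.pi,73); 
    for v in range(270,356,4): print(v,g[v,290:354:4].tolist())
    c=proj(w,e+[0,0,zt]); print('TCP-axis at disc height',c,'pred bottom',max(proj(w,e+[.014*np.cos(t),.014*np.sin(t),zt])[1] for t in th),'lr',[round(f(proj(w,e+[.014*np.cos(t),.014*np.sin(t),zt])[0] for t in th),1) for f in(min,max)])
off(.0127,sys.argv[1])
E
python3 off.py pics/w4.png
```

```text
270 [218, 218, 121, 26, 28, 28, 25, 25, 26, 28, 24, 28, 27, 30, 92, 239]
274 [214, 214, 23, 24, 23, 25, 27, 25, 26, 25, 24, 27, 28, 21, 26, 238]
278 [238, 237, 27, 27, 29, 32, 68, 85, 87, 72, 26, 25, 28, 26, 24, 241]
282 [241, 239, 28, 38, 110, 122, 106, 45, 88, 111, 116, 110, 45, 28, 24, 236]
286 [240, 204, 69, 97, 24, 27, 28, 26, 27, 29, 26, 26, 121, 80, 26, 230]
290 [237, 77, 103, 24, 23, 30, 30, 29, 30, 29, 31, 25, 31, 85, 75, 229]
294 [32, 100, 26, 29, 26, 28, 30, 30, 30, 25, 31, 31, 28, 29, 120, 31]
298 [40, 29, 26, 31, 34, 29, 31, 27, 30, 31, 31, 30, 27, 30, 26, 55]
302 [35, 31, 32, 26, 30, 27, 33, 29, 30, 32, 27, 31, 28, 33, 29, 25]
306 [29, 32, 29, 31, 31, 28, 29, 30, 32, 30, 30, 27, 29, 31, 31, 29]
310 [26, 31, 28, 29, 39, 48, 49, 49, 29, 32, 33, 30, 30, 29, 35, 30]
314 [31, 28, 30, 49, 55, 65, 65, 66, 49, 49, 49, 50, 48, 47, 45, 42]
318 [25, 48, 48, 65, 63, 63, 65, 63, 65, 64, 63, 63, 62, 63, 60, 50]
322 [29, 60, 60, 61, 63, 62, 64, 63, 65, 62, 62, 63, 60, 61, 59, 46]
326 [30, 61, 63, 60, 60, 62, 63, 62, 62, 61, 61, 60, 61, 58, 60, 30]
330 [28, 93, 61, 61, 60, 60, 60, 61, 60, 60, 59, 59, 62, 58, 136, 29]
334 [29, 239, 93, 58, 60, 60, 60, 61, 58, 58, 58, 58, 57, 58, 238, 31]
338 [30, 146, 170, 91, 55, 54, 54, 56, 56, 57, 56, 56, 158, 241, 241, 31]
342 [54, 138, 125, 120, 118, 102, 59, 57, 58, 83, 105, 215, 239, 239, 239, 122]
346 [193, 246, 245, 242, 229, 209, 174, 147, 130, 121, 122, 120, 124, 153, 156, 133]
350 [228, 246, 246, 246, 246, 246, 246, 246, 246, 244, 236, 222, 193, 159, 139, 110]
354 [246, 246, 246, 246, 246, 246, 246, 246, 246, 246, 246, 246, 246, 246, 246, 245]
TCP-axis at disc height [320.32197069 320.77472555] pred bottom 347.75604961934266 lr [np.float64(288.5), np.float64(352.2)]
```

```bash
python3 -m handwheel '[[-0.1,-0.01,-0.02,0,0,0,-0.6],[-0.25,-0.02,-0.02,0,0,0,-0.6],[-0.38,-0.0233,-0.01,0,0,0,-0.6],[-0.411,-0.0233,0.005,0,0,0,-0.6],[-0.411,-0.0233,0.01,0,0,0,-0.6],[-0.411,-0.0233,0.01,0,0,0,-0.6],[-0.411,-0.0233,0.01,0,0,0,-0.6]]'
python3 -c "
from h import *
print(row([.6488,.0736,.12],np.pi/2)); s=monitor.get_state();print(s['eef_pos'],s['tcp_rot'].round(4),s['contact_force'])"
```

```text
time: 5.18
eef_pos: [0.6478, 0.0738, 0.1226]
tcp_rot: [0.0, 1.0, 0.0, -0.0]
contact_force: [0.8, 0.6, -0.0]
opening: 0.307
finger_force: 29.9
[-0.0026, -0.0006, 0.0064, 0.0, -0.0002, -0.0002]
[0.64776987 0.07384687 0.12255405] [ 4.e-04  1.e+00  0.e+00 -3.e-04] [ 0.80887147  0.64357269 -0.03449334]
```

```bash
python3 -m handwheel '[[-0.0025,-0.0006,0.015,0,0,0,-0.6],[-0.0025,-0.0006,0.03,0,0,0,-0.6],[-0.0025,-0.0006,0.04,0,0,0,-0.6],[-0.0025,-0.0006,0.05,0,0,0,-0.6],[-0.0025,-0.0006,0.0565,0,0,0,-0.6],[-0.0025,-0.0006,0.0565,0,0,0,-0.6]]'
```

```text
time: 5.92
eef_pos: [0.6497, 0.0733, 0.0994]
tcp_rot: [0.001, 1.0, -0.0, -0.0]
contact_force: [0.4, -0.6, -1.0]
opening: 0.313
finger_force: 29.8
```

```bash
python3 -m handwheel '[[0.001,0.0005,0.01,0,0,0,-0.6],[0.001,0.0005,0.02,0,0,0,-0.6],[0.001,0.0005,0.026,0,0,0,-0.6],[0.001,0.0005,0.026,0,0,0,-0.6]]'
```

```text
time: 6.42
eef_pos: [0.6495, 0.0735, 0.0893]
tcp_rot: [0.001, 1.0, -0.0, -0.0]
contact_force: [-0.4, -1.2, -0.2]
opening: 0.31
finger_force: 29.9
```

```bash
python3 -m handwheel '[[0,0,0.005,0,0,0,-0.6],[0,0,0.01,0,0,0,-0.6],[0,0,0.01,0,0,0,-0.6]]'
python3 -m handwheel '[[0,0,0.004,0,0,0,-0.6],[0,0,0.006,0,0,0,-0.6],[0,0,0.006,0,0,0,-0.6]]'
```

```text
time: 6.8
eef_pos: [0.6512, 0.0733, 0.0884]
tcp_rot: [0.0, 1.0, -0.0, 0.002]
contact_force: [-1.6, -1.2, 9.2]
opening: 0.311
finger_force: 30.6
time: 7.18
eef_pos: [0.6521, 0.0733, 0.088]
tcp_rot: [0.0, 1.0, -0.0, 0.003]
contact_force: [-3.1, -1.8, 12.7]
opening: 0.314
finger_force: 31.1
```

It stopped about 21 mm above the seat at 12 N. I'll check with a small sideways wiggle that this is the step and not a misaligned full-size bore catching on the cone.

```bash
python3 -m handwheel '[[0,0,-0.015,0,0,0,-0.6],[0,0,-0.018,0,0,0,-0.6],[0,0,-0.018,0,0,0,-0.6]]'
python3 -m handwheel '[[0.004,0,0,0,0,0,-0.6],[0.007,0,0,0,0,0,-0.6],[0.007,0,0,0,0,0,-0.6]]'
python3 -m handwheel '[[-0.007,0,0,0,0,0,-0.6],[-0.014,0,0,0,0,0,-0.6],[-0.014,0,0,0,0,0,-0.6]]'
python3 -m handwheel '[[0.007,0.003,0,0,0,0,-0.6],[0.007,0.007,0,0,0,0,-0.6],[0.007,0.007,0,0,0,0,-0.6]]'
python3 -m handwheel '[[0,-0.007,0,0,0,0,-0.6],[0,-0.014,0,0,0,0,-0.6],[0,-0.014,0,0,0,0,-0.6]]'
```

```text
time: 7.55
eef_pos: [0.6494, 0.0735, 0.0898]
tcp_rot: [0.001, 1.0, -0.0, -0.0]
contact_force: [0.2, -1.5, -0.2]
opening: 0.31
finger_force: 29.9
time: 7.92
eef_pos: [0.6469, 0.0734, 0.0899]
tcp_rot: [0.001, 1.0, -0.0, 0.0]
contact_force: [0.7, -1.5, -2.2]
opening: 0.313
finger_force: 29.7
time: 8.3
eef_pos: [0.6514, 0.0736, 0.0898]
tcp_rot: [0.0, 1.0, -0.0, -0.002]
contact_force: [-2.7, -1.9, 0.2]
opening: 0.31
finger_force: 29.9
time: 8.68
eef_pos: [0.6496, 0.0743, 0.09]
tcp_rot: [-0.0, 1.0, -0.002, 0.0]
contact_force: [0.3, -7.1, -1.6]
opening: 0.31
finger_force: 29.8
time: 9.05
eef_pos: [0.6496, 0.0716, 0.0904]
tcp_rot: [0.001, 1.0, 0.001, 0.0]
contact_force: [-0.2, 0.2, -0.1]
opening: 0.304
finger_force: 30.1
```

```bash
python3 -m handwheel '[[0,-0.004,0,0,0,0,-0.6],[0,-0.004,0,0,0,0,-0.6],[0,-0.004,0,0,0,0,-0.6]]'
python3 -m handwheel '[[0,-0.004,0,0,0,0,-0.6],[0,-0.004,0,0,0,0,-0.6],[0,-0.004,0,0,0,0,-0.6]]'
```

```text
time: 9.43
eef_pos: [0.6496, 0.0711, 0.0904]
tcp_rot: [0.001, 1.0, 0.002, 0.0]
contact_force: [0.4, 4.3, -0.2]
opening: 0.306
finger_force: 30.3
time: 9.8
eef_pos: [0.6494, 0.0707, 0.0903]
tcp_rot: [0.001, 1.0, 0.003, 0.0]
contact_force: [0.2, 7.6, -0.2]
opening: 0.314
finger_force: 30.4
```

The sideways play in y is about 2.2 mm, which is a 10 mm bore on the 8 mm pin, so this cap is undersize. I'll seat it gently once more, centred, then bin it.

```bash
python3 -m handwheel '[[0.001,0.0125,0,0,0,0,-0.6],[0.001,0.0125,0.004,0,0,0,-0.6],[0.001,0.0125,0.008,0,0,0,-0.6],[0.001,0.0125,0.01,0,0,0,-0.6],[0.001,0.0125,0.01,0,0,0,-0.6],[0.001,0.0125,0.01,0,0,0,-0.6]]'
python3 - <<'E'
from h import *
i=eyes.read_camera('side');cv2.imwrite('pics/s1.png',cv2.resize(i[150:330,200:440,::-1],None,fx=3,fy=3))
E
```

```text
time: 10.55
eef_pos: [0.6502, 0.0722, 0.0881]
tcp_rot: [0.001, 1.0, -0.0, 0.001]
contact_force: [-0.7, 1.6, 5.1]
opening: 0.308
finger_force: 30.8
```

View pics/s1.png

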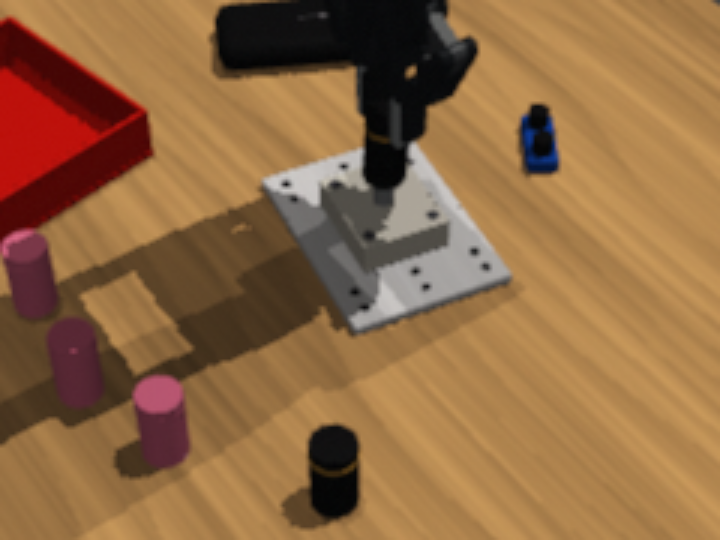

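The cap is upright on the pin with the thick lower section of the pin visible under it, so it stopped on the step. Next I'll lift it off and take it to the red bin.

```bash
python3 -m handwheel '[[0,0,-0.06,0,0,0,-0.6],[0,0,-0.15,0,0,0,-0.6],[0.1,0.12,-0.18,0,0,0,-0.6],[0.2,0.24,-0.18,0,0,0,-0.6],[0.3,0.36,-0.18,0,0,0,-0.6],[0.4,0.48,-0.18,0,0,0,-0.6],[0.4375,0.536,-0.16,0,0,0,-0.6],[0.4375,0.536,-0.05,0,0,0,-0.6],[0.4375,0.536,0.04,0,0,0,-0.6],[0.4375,0.536,0.09,0,0,0,-0.6],[0.4375,0.536,0.1,0,0,0,-0.6],[0.4375,0.536,0.1,0,0,0,-0.6]]'
```

```text
time: 12.1
eef_pos: [0.4748, 0.287, 0.0466]
tcp_rot: [0.001, 1.0, 0.0, 0.0]
contact_force: [0.8, 0.6, -0.2]
opening: 0.314
finger_force: 30.2
```

```bash
python3 -m handwheel '[[0,0,0.012,0,0,0,-0.6],[0,0,0.014,0,0,0,-0.6],[0,0,0.014,0,0,0,0.2],[0,0,0.014,0,0,0,0.2],[0,0,0.014,0,0,0,0.2],[0,0,-0.05,0,0,0,0.2],[0,0,-0.15,0,0,0,0.2],[0,0,-0.25,0,0,0,0.4],[0,0,-0.25,0,0,0,0.4]]'
python3 - <<'E'
from h import *
print(row([.4994,-.082,.12],np.pi/2)); s=monitor.get_state(); print(s['tcp_rot'].round(4),s['eef_pos'])
i=eyes.read_camera('wrist');cv2.imwrite('pics/w5.png',i[:,:,::-1])
E
```

```text
time: 13.22
eef_pos: [0.4769, 0.2882, 0.1507]
tcp_rot: [0.0, 1.0, 0.002, 0.004]
contact_force: [0.2, 0.4, 0.1]
opening: 0.698
finger_force: 0.0
[-0.0566, -0.9257, 0.0743, 0.001, 0.0026, -0.0003]
[5.0e-04 1.0e+00 1.6e-03 4.1e-03] [0.47688841 0.28820516 0.15068962]
```

View pics/w5.png

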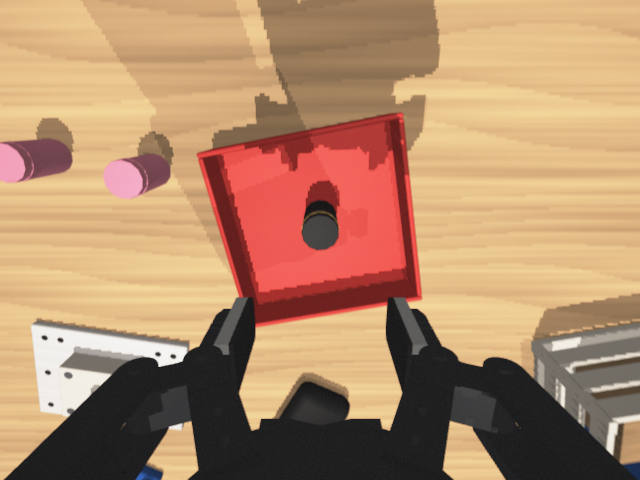

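The first cap stands released inside the red bin at (320,230). Now the second cap.

```bash
python3 -m handwheel '[[-0.01,-0.1,0,0,0,0,0.4],[-0.02,-0.25,0,0,0,0,0.4],[-0.03,-0.4,0,0,0,0,0.4],[-0.04,-0.55,0,0,0,0,0.4],[-0.05,-0.7,0,0,0,0,0.4],[-0.055,-0.85,0.04,0,0,0,0.4],[-0.055,-0.925,0.08,0,0,0,0.4],[-0.055,-0.925,0.08,0,0,0,0.4],[-0.055,-0.925,0.08,0,0,0,0.4]]'
python3 - <<'E'
from h import *
s=monitor.get_state(); w=eyes.camera_params('wrist'); i=eyes.read_camera('wrist'); cv2.imwrite('pics/w6.png',i[:,:,::-1])
print(row([.4994,-.082,.037],np.pi/2), s['tcp_rot'].round(4),s['eef_pos'])
print(proj(w,[.4994,-.082,.05]))
g=i.max(2).astype(int); m=(g>38)&(g<85); m[:200]=0
for c,a,k in blobs(m,300,3000): print(c.round(1),a,plane(w,c,.05).round(4))
E
```

```text
time: 14.4
eef_pos: [0.4953, -0.0821, 0.1133]
tcp_rot: [0.001, 1.0, 0.001, -0.001]
contact_force: [-0.5, 0.1, -0.3]
opening: 0.703
finger_force: 0.0
[-0.0095, -0.0004, 0.1921, 0.0002, -0.0002, -0.0] [ 6.e-04  1.e+00  6.e-04 -1.e-03] [ 0.49526217 -0.08211071  0.11330435]
[320.43029596 262.87595376]
[134.8 251. ] [120 200  31 109 809] [ 0.4909 -0.2015  0.05  ]
[317.6 261.9] [ 297  238   42   44 1277] [ 0.4987 -0.0838  0.05  ]
[ 68.9 306.2] [  0 303 137   7 456] [ 0.531  -0.2533  0.05  ]
[171.7 407.7] [ 152  385   40   46 1249] [ 0.6184 -0.1954  0.05  ]
[473.9 409. ] [ 448  385   52   48 1646] [0.6201 0.035  0.05  ]
```

```bash
python3 -m handwheel '[[-0.009,-0.003,0.1,0,0,0,0.4],[-0.009,-0.003,0.19,0,0,0,0.4],[-0.009,-0.003,0.19,0,0,0,0.4],[-0.009,-0.003,0.19,0,0,0,-0.6],[-0.009,-0.003,0.19,0,0,0,-0.6],[-0.009,-0.003,0.19,0,0,0,-0.6],[-0.009,-0.003,0.19,0,0,0,-0.6],[-0.009,-0.003,0.19,0,0,0,-0.6]]' 30
python3 -m handwheel '[[-0.009,0,-0.08,0,0,0,-0.6],[-0.009,0,-0.2,0,0,0,-0.6],[-0.009,0,-0.23,0,0,0,-0.6],[-0.009,0,-0.23,0,0,0,-0.6],[-0.009,0,-0.23,0,0,0,-0.6]]'
python3 off.py pics/w7.png
python3 -c "
from h import *
print(row([.6480,.073,.122],np.pi/2),monitor.get_state()['eef_pos'])"
```

```text
time: 15.45
eef_pos: [0.5012, -0.0843, 0.0405]
tcp_rot: [0.001, 1.0, -0.0, 0.002]
contact_force: [0.0, 1.9, 6.9]
opening: 0.305
finger_force: 29.7
time: 16.08
eef_pos: [0.5018, -0.0837, 0.1283]
tcp_rot: [0.001, 1.0, 0.001, -0.002]
contact_force: [-0.5, 0.2, -1.1]
opening: 0.301
finger_force: 29.7
270 [206, 205, 25, 24, 24, 24, 25, 25, 25, 26, 26, 28, 24, 20, 217, 224]
274 [207, 207, 24, 21, 23, 21, 25, 26, 27, 26, 25, 24, 27, 22, 171, 226]
278 [201, 199, 24, 24, 26, 86, 106, 105, 106, 105, 88, 34, 26, 18, 114, 222]
282 [205, 182, 27, 93, 118, 63, 22, 24, 21, 25, 31, 115, 97, 26, 48, 218]
286 [231, 204, 98, 27, 23, 25, 28, 25, 20, 26, 22, 23, 60, 105, 22, 230]
290 [237, 113, 54, 26, 28, 28, 30, 28, 29, 30, 27, 28, 20, 26, 97, 233]
294 [29, 73, 22, 23, 30, 27, 31, 30, 27, 26, 28, 27, 32, 24, 82, 31]
298 [27, 24, 30, 29, 29, 28, 29, 26, 28, 27, 28, 31, 30, 30, 26, 29]
302 [29, 31, 28, 32, 28, 51, 27, 31, 27, 29, 29, 26, 28, 27, 25, 25]
306 [30, 27, 29, 36, 46, 63, 46, 48, 45, 30, 28, 28, 31, 31, 29, 27]
310 [29, 36, 46, 46, 63, 62, 63, 63, 61, 46, 45, 42, 46, 42, 44, 27]
314 [30, 44, 61
[... 334 characters left out ...]
34 [29, 228, 228, 87, 54, 54, 54, 54, 54, 52, 54, 54, 72, 230, 231, 27]
338 [27, 227, 227, 227, 206, 119, 53, 54, 53, 52, 60, 203, 226, 227, 227, 30]
342 [28, 232, 232, 232, 232, 232, 223, 224, 224, 224, 224, 224, 225, 225, 226, 27]
346 [70, 229, 229, 228, 228, 229, 228, 228, 229, 229, 228, 229, 229, 230, 230, 115]
350 [151, 226, 226, 226, 226, 226, 227, 227, 226, 226, 227, 227, 227, 228, 228, 198]
354 [178, 226, 226, 225, 226, 225, 224, 225, 223, 224, 224, 224, 224, 223, 223, 201]
TCP-axis at disc height [320.35635419 320.79900533] pred bottom 347.81039191438384 lr [np.float64(288.5), np.float64(352.2)]
[-0.3653, 0.392, 0.0144, 0.0004, -0.0012, -0.0004] [ 0.50172478 -0.08363168  0.12809182]
```

```bash
python3 -m handwheel '[[-0.08,0.08,-0.02,0,0,0,-0.6],[-0.18,0.19,-0.02,0,0,0,-0.6],[-0.28,0.3,-0.02,0,0,0,-0.6],[-0.35,0.37,-0.01,0,0,0,-0.6],[-0.368,0.392,0,0,0,0,-0.6],[-0.368,0.392,0.005,0,0,0,-0.6],[-0.368,0.392,0.005,0,0,0,-0.6],[-0.368,0.392,0.005,0,0,0,-0.6]]'
python3 -c "
from h import *
print(row([.6490,.073,.100],np.pi/2))"
```

```text
time: 17.12
eef_pos: [0.6499, 0.0715, 0.1283]
tcp_rot: [0.001, 1.0, -0.0, -0.0]
contact_force: [-0.4, 0.4, -0.8]
opening: 0.305
finger_force: 29.7
[0.0024, 0.0038, 0.0709, -0.0001, -0.0001, -0.0008]
```

```bash
python3 -m handwheel '[[0.0024,0.0038,0.015,0,0,0,-0.6],[0.0024,0.0038,0.035,0,0,0,-0.6],[0.0024,0.0038,0.05,0,0,0,-0.6],[0.0024,0.0038,0.06,0,0,0,-0.6],[0.0024,0.0038,0.07,0,0,0,-0.6],[0.0024,0.0038,0.07,0,0,0,-0.6]]'
python3 -m handwheel '[[0,0,0.005,0,0,0,-0.6],[0,0,0.01,0,0,0,-0.6],[0,0,0.015,0,0,0,-0.6],[0,0,0.015,0,0,0,-0.6]]'
```

```text
time: 17.88
eef_pos: [0.6493, 0.0741, 0.0997]
tcp_rot: [0.001, 1.0, 0.0, -0.0]
contact_force: [-0.7, -0.2, -0.2]
opening: 0.305
finger_force: 29.7
time: 18.38
eef_pos: [0.6494, 0.0741, 0.094]
tcp_rot: [0.001, 1.0, -0.0, -0.0]
contact_force: [0.1, 0.5, -1.5]
opening: 0.301
finger_force: 29.7
```

```bash
python3 -m handwheel '[[0,-0.003,0,0,0,0,-0.6],[0,-0.003,0.005,0,0,0,-0.6],[0,-0.003,0.01,0,0,0,-0.6],[0,-0.003,0.01,0,0,0,-0.6]]'
python3 -m handwheel '[[0,0,0.005,0,0,0,-0.6],[0,0,0.005,0,0,0,-0.6]]'
```

```text
time: 18.88
eef_pos: [0.6493, 0.0729, 0.0899]
tcp_rot: [0.001, 1.0, 0.0, -0.0]
contact_force: [-0.3, 0.1, -0.2]
opening: 0.308
finger_force: 29.7
time: 19.12
eef_pos: [0.6494, 0.0729, 0.0879]
tcp_rot: [0.001, 1.0, 0.0, -0.0]
contact_force: [0.3, -0.2, 0.1]
opening: 0.304
finger_force: 29.7
```

No contact so far and the rim is past the step, so I'll keep going down gently.

```bash
python3 -m handwheel '[[0,0,0.006,0,0,0,-0.6],[0,0,0.012,0,0,0,-0.6],[0,0,0.018,0,0,0,-0.6],[0,0,0.018,0,0,0,-0.6]]'
python3 -m handwheel '[[0,0,0.006,0,0,0,-0.6],[0,0,0.012,0,0,0,-0.6],[0,0,0.016,0,0,0,-0.6],[0,0,0.016,0,0,0,-0.6]]'
```

```text
time: 19.62
eef_pos: [0.6493, 0.0729, 0.0806]
tcp_rot: [0.001, 1.0, 0.0, -0.0]
contact_force: [-0.3, -1.4, 0.3]
opening: 0.303
finger_force: 29.7
time: 20.12
eef_pos: [0.6493, 0.0729, 0.0743]
tcp_rot: [0.001, 1.0, 0.0, -0.0]
contact_force: [-0.8, -0.6, -1.0]
opening: 0.302
finger_force: 29.7
```

```bash
python3 -m handwheel '[[0,0,0.005,0,0,0,-0.6],[0,0,0.009,0,0,0,-0.6],[0,0,0.009,0,0,0,-0.6]]'
python3 -m handwheel '[[0,0,0.004,0,0,0,-0.6],[0,0,0.006,0,0,0,-0.6],[0,0,0.006,0,0,0,-0.6]]'
```

```text
time: 20.5
eef_pos: [0.6494, 0.0729, 0.0708]
tcp_rot: [0.001, 1.0, 0.0, -0.0]
contact_force: [-1.1, -0.1, -1.0]
opening: 0.305
finger_force: 29.7
time: 20.88
eef_pos: [0.6498, 0.0729, 0.0706]
tcp_rot: [0.0, 1.0, -0.0, -0.0]
contact_force: [-4.8, -0.1, 7.5]
opening: 0.307
finger_force: 30.4
```

It is seated at TCP z 0.0706, so the rim is at about 0.030 and the cap is good. I'll hold briefly, lift it off and carry it to the tray.

```bash
python3 -m handwheel '[[0,0,0.001,0,0,0,-0.6],[0,0,0.001,0,0,0,-0.6],[0,0,-0.05,0,0,0,-0.6],[0,0,-0.12,0,0,0,-0.6],[0,0,-0.2,0,0,0,-0.6],[0.04,-0.1,-0.22,0,0,0,-0.6],[0.1,-0.23,-0.22,0,0,0,-0.6],[0.16,-0.37,-0.22,0,0,0,-0.6],[0.22,-0.51,-0.22,0,0,0,-0.6],[0.28,-0.65,-0.22,0,0,0,-0.6],[0.34,-0.79,-0.2,0,0,0,-0.6],[0.38,-0.88,-0.18,0,0,0,-0.6]]'
python3 -c "
from h import *
print(row([.4935,-.2897,.055],np.pi/2))"
```

```text
time: 22.38
eef_pos: [0.4965, -0.2819, 0.142]
tcp_rot: [0.002, 1.0, -0.001, 0.001]
contact_force: [-0.4, -0.0, -1.0]
opening: 0.305
finger_force: 29.8
[0.008, -0.0191, 0.2175, -0.0007, 0.0008, -0.001]
```

```bash
python3 -m handwheel '[[0.008,-0.02,0.08,0,0,-0.001,-0.6],[0.008,-0.02,0.16,0,0,-0.001,-0.6],[0.008,-0.02,0.2,0,0,-0.001,-0.6],[0.008,-0.02,0.215,0,0,-0.001,-0.6],[0.008,-0.02,0.225,0,0,-0.001,-0.6],[0.008,-0.02,0.225,0,0,-0.001,-0.6]]'
```

```text
time: 23.12
eef_pos: [0.4946, -0.2872, 0.0515]
tcp_rot: [-0.001, 1.0, -0.001, 0.001]
contact_force: [0.1, -0.2, -0.7]
opening: 0.306
finger_force: 29.8
```

```bash
python3 -m handwheel '[[0,0,0.006,0,0,0,-0.6],[0,0,0.012,0,0,0,-0.6],[0,0,0.014,0,0,0,-0.6],[0,0,0.014,0,0,0,-0.6]]'
python3 -m handwheel '[[0,0,0.003,0,0,0,-0.6],[0,0,0.004,0,0,0,-0.6],[0,0,0.004,0,0,0,-0.6]]'
```

```text
time: 23.62
eef_pos: [0.4939, -0.2869, 0.0449]
tcp_rot: [-0.001, 1.0, 0.0, -0.0]
contact_force: [-0.6, 0.5, 0.1]
opening: 0.302
finger_force: 29.8
time: 24.0
eef_pos: [0.4944, -0.2872, 0.0446]
tcp_rot: [-0.001, 1.0, -0.0, 0.0]
contact_force: [-0.7, 1.3, 4.4]
opening: 0.305
finger_force: 30.3
```

```bash
python3 -m handwheel '[[0,0,0,0,0,0,-0.2],[0,0,0,0,0,0,0.1],[0,0,0,0,0,0,0.2],[0,0,0,0,0,0,0.2],[0,0,-0.05,0,0,0,0.2],[0,0,-0.12,0,0,0,0.2],[0,0,-0.22,0,0,0,0.2],[0,0,-0.3,0,0,0,0.2],[0,0,-0.3,0,0,0,0.2],[0,0,-0.3,0,0,0,0.2]]'
python3 - <<'E'
from h import *
a=eyes.read_camera('wrist'); b=eyes.read_camera('side')
cv2.imwrite('pics/end.png',cv2.resize(np.hstack([a,b]),(800,300),interpolation=cv2.INTER_AREA)[:,:,::-1])
E
```

```text
time: 25.25
eef_pos: [0.4936, -0.2867, 0.1634]
tcp_rot: [-0.001, 1.0, 0.0, -0.0]
contact_force: [-0.5, -0.4, -0.1]
opening: 0.597
finger_force: 0.0
```

View pics/end.png

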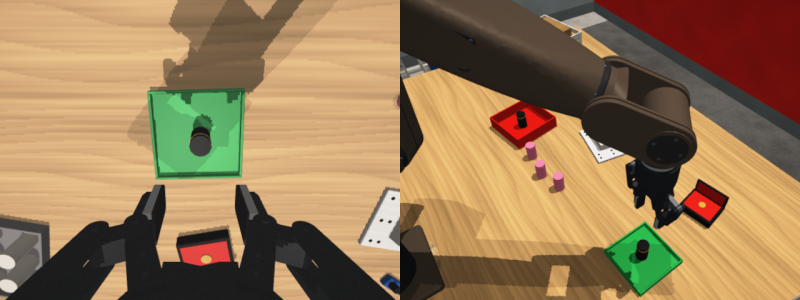

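The good cap stands upright in the green tray at (642,250) in the right half. The undersize cap is in the red bin at (521,120), the bystanders look undisturbed and the gripper is clear.

```bash
python3 -c "
from plant import ctrl; print(ctrl.sign_off())"
```

```text
the job is handed in; nothing more can be done
None
```

The job is handed in: the left cap stopped on the step and is in the red bin, and the right cap went down to the block and stands upright in the green tray, both released at about 25 s.

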